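Secure a piston in a bench fixture with a notched slide

ROBOT

A 6-joint arm with a two-finger parallel gripper is mounted at the origin on a cart in front of the work surface, level with it; the furniture and walls round the work are solid. World frame = base frame: x ahead of the robot, y to its left, z up, the work surface at z = 0. Lengths are in mm, angles in rad, forces in N, time in s.
With the tool pointing down it reaches from about 300 to 775 mm from the base axis. Payload 14.6 kg.
Tool frame: the origin (TCP) lies at the very end of the fingers, on their centre line; the grasp point (between the pads) lies 19 mm behind it; z points along the fingers, y is the direction in which the jaws open and shut (so a half turn about z gives the same grasp; the last joint's range is limited). The gripper opens to 94 mm and grips with 3 to 60 N. Pads are 16 mm wide; open, the fingers measure 119 mm over their backs; the gripper's body (75 mm by 177 mm) begins 78 mm behind the grasp point.
Start: joints at [1.224, 0.3, 1.521, -0, 1.321, -0.067], TCP at [151.887, 528.601, 205.446] pointing down, gripper open.
Joint ranges: [-3.03, 3.03], [-0.79, 2.21], [0.23, 2.52], [-1.04, 4.18], [0, 3.07], [-2.55, 2.55]. Speed limits (rad/s): [2.22, 2.22, 2.57, 3.14, 3.14, 3.14].

INTERFACE

Orientations are given as [roll, pitch, yaw] about the fixed x, y, z axes, in that order (R = Rz(yaw) Ry(pitch) Rx(roll)).
In Python, from cell import manip gives the robot as it stands.
- The arm moves only by the shell command python3 -m inch 'ROWS' [FORCE]. ROWS is a JSON object of lists of equal length, an entry for each row: "grip": the opening, from -1 (shut) to 1 (fully open), so that 0 is half open; "travel": the shift along the world's x, y, z in cm, a list of three; "turn": the turn, a rotation vector about the world's x, y, z in degrees, a list of three. A call has 1 to 10 rows; each row is the pose to reach, as a shift and turn from the pose measured when the call began; what a row does not reach only later rows make up. A row lasts 1/8 s, in which the tool goes at most 62.5 mm and 10.7 degrees, less where a joint would pass 70% of its speed; a pose out of reach is approached as far as the arm can. A call with a gripper value outside its range is refused whole. The fingers move at their own pace and stop on an object; FORCE is the grip in N (left out, the last holds). Time passes only in rows, so rows that repeat a pose let the fingers close. It gives the time, the measured TCP pose, the force and the opening at its end, in the units of the state.
- manip.read_state(): the state, without advancing time (a new reading comes with each control period).
- manip.camera(name): name is "side" or "top"; returns (picture, depth): 384x512x3 uint8, red, green, blue; 384x512 float32, mm along the optical axis (not along the pixel's ray), 0 where there is no reading.
- manip.calibration(name): a dict with "fx", "fy", "cx", "cy" (pixels), "world_from_camera" (4x4, takes a point from camera to world coordinates). Camera axes: x right, y up, looking along -z (the intrinsics and any distortion apply to the point x, -y, -z); pixel columns grow to the right and rows downward; lengths in mm; the calibration is good to about 2 mm. A picture is of the moment at which its call begins. calibration takes no time and is no camera call.
- manip.sign_off(): hands the job in, once; it reports no verdict.
Trained networks look in the newest picture that a camera, given by its name, has taken for a name from the list of things; names that differ only in an ending like _2 or _b are one class to them, and where a whole thing is asked for, a point or a joint stands for the part that bears it (a point fixed in the world has none). Each returns a list of dicts, best first, with "p" (0 to 1); they miss things now and then, are a little off and sometimes report something else, mostly with a low value. They report only what shows in the picture. A call takes as long as a camera call. They do not tell look-alikes from the thing itself.
- manip.look_for(camera, label): "bbox" ([left, top, right, bottom] in pixels, round what is visible of it).
The state is a dict: "clock": time; "joints": joint angles; "qd": joint speeds; "effort": joint torques, N m; "eef_pos": TCP position; "eef_rot": TCP orientation; "wrist_force": force on the tool from outside, world axes, zero at the start; "moment": the same for the moment, N m; "finger_gap": finger opening in mm.
Only numpy, scipy, OpenCV 4.12 (cv2) and the standard library are available. Lean on these libraries where they do the work, as an engineer would, in place of code of your own. Each camera call takes 0.05 s, during which the arm holds its last target.

TASK

Secure the piston in the bench fixture: lift the carriage's red release bar and keep it up while you slide the carriage forward, until its sprung pad has pushed the piston home against the end stop and is itself pressed in by about half of its travel. Then let the bar down and ease the carriage to the nearest notch so that the bar drops fully and locks, and let go. Never force the latch against the teeth or bottom the pad on the piston, and leave the drill chuck, the bolt and the nut where they are.

Things in the scene. Friction and masses are not known exactly. Their poses are not given: they have to be found in the camera images.
- fixture: Fixed grey base plate 312 x 116 x 12 mm with two slide rods, a notched rack between them and a dark steel end stop 46 mm high. Origin on the bench top under the plate (z up). Its x axis is the slide direction, towards the end stop; y across. The end stop's face is at x = 0.150 m; a piston that is home has its centre at x = 0.123. Two low guides (18 mm high) beside the piston, 58 mm apart inside, keep it within 2 mm of y = 0. Plate top at z = 12 mm.
- carriage (a joint): Position of the aluminium carriage along the fixture's +x, m, 0 (rearmost) to 0.137. The carriage (86 x 104 mm, top at 46 mm above the bench) runs on the rods with about 9 N of friction and stays where it is left, on a tooth as well, so it does not find a notch by itself. The pad's face touches a home piston at about 0.101. It starts in a long plain slot at the rear, in which the bar is down; the teeth begin 8 to 55 mm ahead of the latch pin.
- release_bar (a joint): Lift of the release bar on the carriage, m: 0 = fully down (locked when in a notch), about 0.007 = its latch pin rides on the teeth, above 0.008 = clear of the teeth, 0.014 = upper stop. Springs push it down with 4 N (down) to 6 N (up); they are damped, so it falls softly (about 0.1 s) when let go. Fingers that push hard on the bar hold it up by friction: ease off and it drops.
- bar_grip (a point): Centre of the red release bar: a bar 12 mm thick along the slide, 82 mm long across it and 14 mm high, on two posts 62 mm apart (the 54 mm between them is free). It stands 85 mm above the bench when down, 39 mm above the carriage's top, so it can be pinched from above across its 12 mm; it moves with the carriage and lifts straight up. Axes parallel to the fixture's.
- pad (a joint): How far the sprung pad on the carriage's nose is pressed in, m: 0 = out, 0.030 = bottomed. Its spring gives 1 N at first and 0.2 N more per mm, less than the carriage's friction.
- pad_plate: Origin at the middle of the black pad's face (44 mm wide, 36 mm high, 36 mm above the bench), 105 mm ahead of the release bar along the slide when the pad is out.
- latch_pin: Square steel pin, 5 x 5 mm, lying across the slide under the release bar, 65.5 mm below the bar's centre; it rises and falls with the bar. Origin at its centre.
- notch_rack: Notched steel rack on the fixture's centre line, 192 mm long, under the carriage. Origin on its axis at the fixture's x = 0. The teeth are upright-sided and 12 mm apart (notches 6.4 mm wide for the 5 mm pin); just where they lie along the rack is different each time and is not given by this pose: a notch is found by easing the carriage along in small pushes with the bar let go until the bar drops. The teeth and the pin bear no more than 20 N.
- piston_centre (a point): Centre, half-way up, of the aluminium piston (54 mm diameter, 52 mm high, about 0.16 kg) that stands loose and upright on the plate between the guides, 5 to 20 mm short of the end stop. z up.
- chuck: Grey drill chuck 46 mm across, 68 mm high, standing on the bench, a bystander. Origin under its centre.
- bolt: Hexagon bolt 27 x 70 x 24 mm lying on the bench, a bystander. Origin under its middle.
- nut: Hexagon nut 36 x 41 x 19 mm lying on the bench, a bystander. Origin under its centre.
Things that resemble listed ones, but are neither listed nor needed, are in the scene too. Leave any turquoise look-alike of the part that bears piston_centre alone.

How it is judged (in metres and radians):
On the way, in this order (a step that is already met when the one before it is completed fails the run):
1. the release bar is lifted clear of the teeth (more than 8 mm) while the pad is still out (value of joint release_bar above 0.008 m and value of joint pad below 0.0015 m), for 0.1 s.
2. with the bar held up, the carriage has pushed the piston home against the end stop and the pad is pressed in by more than 2 mm (value of joint release_bar above 0.0065 m and x of piston_centre in the frame of fixture above 0.1205 m and value of joint pad above 0.002 m), for 0.1 s.
At the end, for the whole second after the job is handed in: The bar is fully down in a notch (lift under 2 mm), the pad is pressed in by 2 to 28 mm, the piston stands upright (within 0.08 rad) within 2.5 mm of the end stop, and carriage and piston are at rest (value of joint release_bar below 0.002 m and value of joint pad between 0.002 and 0.028 m and x of piston_centre in the frame of fixture above 0.1205 m and angle between piston_centre's own z axis and vertical below 0.08 rad and velocity of joint carriage between -0.003 and 0.003 m/s and velocity of joint pad between -0.005 and 0.005 m/s); the robot touches nothing.
It fails at once if the latch pin is forced against the rack's teeth with more than 20 N (contact force between latch_pin and notch_rack above 20 N).
It fails at once if the pad is pressed with more than 20 N (bottomed on the piston) (contact force between pad_plate and anything else above 20 N).
It fails at once if a bystander (drill chuck, bolt or nut) is moved by more than 15 mm (distance of any of chuck, bolt, nut from where it was at the start of the episode above 0.015 m).
It also fails if it takes over 67 s, if anything falls off the work surface, if the arm or the gripper's body presses on something with over 40 N, if the wrist force passes 120 N, or if a joint passes its speed limit or range.

## Working session

There is one attempt and no reset: what is moved stays moved. The work goes in short steps, Python scripts to look and compute and a shell command to move; the robot and the scene stay as the last step left them, time stands still between calls to the robot, and variables do not carry over. Pictures are saved under pics/ and viewed, and the job is handed in when it is done.

```bash
ls; mkdir -p pics
python3 - <<'E'
from cell import manip
import cv2,json
for n in("top","side"):
    p,d=manip.camera(n); cv2.imwrite(f"pics/{n}0.png",p[:,:,::-1])
    c=manip.calibration(n); print(n,{k:c[k] for k in c})
    for l in("fixture","bar_grip","pad_plate","piston_centre","carriage","chuck"):
        print(l,manip.look_for(n,l)[:3])
print(manip.read_state())
E
```

```text
pics
top {'fx': 400.6870292411757, 'fy': 400.6870292411757, 'cx': 251.334231148861, 'cy': 190.83276391380383, 'world_from_camera': array([[ 8.31853832e-04,  9.92219501e-01, -1.24498069e-01,
         3.65146995e+02],
       [-9.99999625e-01,  8.55308813e-04,  1.34946380e-04,
        -1.60945762e+02],
       [ 2.40380726e-04,  1.24497910e-01,  9.92219841e-01,
         1.10972856e+03],
       [ 0.00000000e+00,  0.00000000e+00,  0.00000000e+00,
         1.00000000e+00]])}
fixture [{'bbox': [212.7, 139.5, 332.9, 203.3], 'p': 0.58}, {'bbox': [127.1, 216.2, 151.4, 233.3], 'p': 0.23}]
bar_grip [{'bbox': [232.6, 144.6, 243.6, 172.0], 'p': 0.53}, {'bbox': [259.8, 161.7, 277.6, 181.2], 'p': 0.21}]
pad_plate [{'bbox': [229.8, 143.4, 278.1, 187.9], 'p': 0.35}]
piston_centre [{'bbox': [294.9, 226.1, 317.1, 248.1], 'p': 0.88}, {'bbox': [263.6, 223.5, 281.5, 244.9], 'p': 0.63}]
carriage [{'bbox': [228.1, 141.6, 276.3, 189.3], 'p': 0.75}]
chuck [{'bbox': [120.9, 175.6, 142.6, 193.1], 'p': 0.52}]
side {'fx': 490.2294476420201, 'fy': 490.2294476420201, 'cx': 253.578047996668, 'cy': 192.30623026020504, 
[... 764 characters left out ...]
23.0], 'p': 0.79}]
{'clock': 0.7, 'joints': array([ 1.22440742e+00,  2.99893468e-01,  1.52102564e+00,  1.96219387e-05,
        1.32070786e+00, -6.65868157e-02]), 'qd': array([ 3.64770721e-04,  2.31275764e-04,  3.14066869e-05, -1.05683172e-03,
       -1.56520863e-03, -2.84665439e-03]), 'effort': array([ 1.04756611e-03, -5.31587040e+01, -3.52856326e+01,  7.09471526e-02,
        2.13501201e-02,  1.76118755e-05]), 'eef_pos': array([151.87431943, 528.59221288, 205.4383074 ]), 'eef_rot': array([-3.14155967e+00, -2.12528126e-05,  2.86178571e+00]), 'wrist_force': array([ 0.04253692,  1.0566337 , -0.31791524]), 'moment': array([-0.00833432,  0.0638199 ,  0.0124275 ]), 'finger_gap': 94.34796549773289}
```

Run:
```python
import cv2
a=cv2.imread("pics/top0.png");cv2.imwrite("pics/top0c.png",cv2.resize(a[120:260,110:350],None,fx=3.3,fy=3.3,interpolation=cv2.INTER_CUBIC))
a=cv2.imread("pics/side0.png");cv2.imwrite("pics/side0c.png",cv2.resize(a[140:340,150:350],None,fx=3,fy=3,interpolation=cv2.INTER_CUBIC))
```

```text
(no output)
```

View pics/top0c.png

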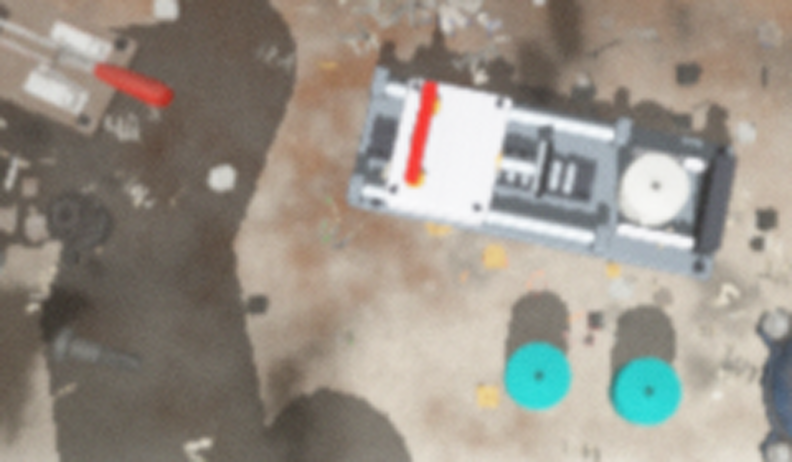

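View pics/side0c.png

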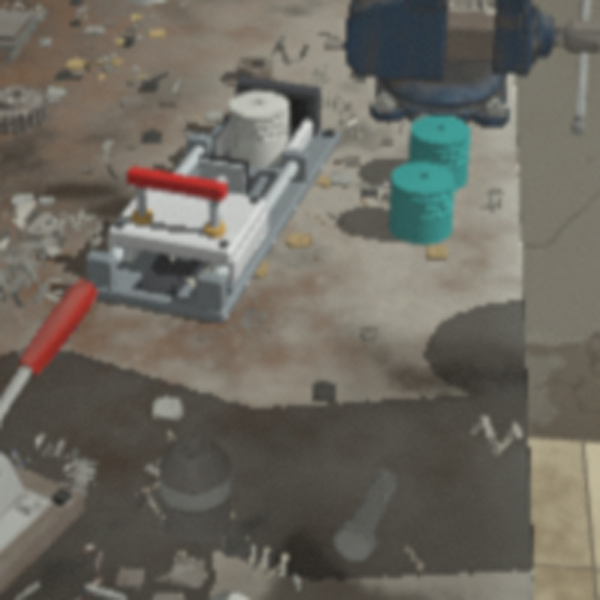

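The top view shows the fixture at about (213–333, 139–203). Its red bar is at (238,160), the silver piston stands on the plate at (308,177), and the end stop is on the right. The two turquoise pistons at (272,234) and (306,238) stand on the bench and are look-alikes. The red handle at (150,145) is a screwdriver. Next I measure the poses.

```bash
cat > h.py <<'E'
from cell import manip
import numpy as np,cv2
def cloud(n):
    p,d=manip.camera(n); c=manip.calibration(n)
    v,u=np.mgrid[0:384,0:512]
    P=np.stack([(u-c["cx"])/c["fx"]*d,-(v-c["cy"])/c["fy"]*d,-d],-1)
    W=P@c["world_from_camera"][:3,:3].T+c["world_from_camera"][:3,3]
    W[d==0]=np.nan
    return p,d,W
def redmask(p):
    h=cv2.cvtColor(p,cv2.COLOR_RGB2HSV)
    return (((h[...,0]<8)|(h[...,0]>172))&(h[...,1]>150)&(h[...,2]>90))
E
python3 - <<'E'
from h import *
for n,b in(("top",(228,140,248,178)),("side",(188,190,230,216))):
    p,d,W=cloud(n); m=redmask(p); k=np.zeros_like(m);k[b[1]:b[3],b[0]:b[2]]=1;m&=k
    X=W[m];X=X[~np.isnan(X[:,0])]; print(n,m.sum(),np.median(X,0),np.percentile(X[:,2],[5,25,50,75,95]))
    X=X[abs(X[:,2]-np.median(X[:,2]))<20]
    r=cv2.minAreaRect(X[:,:2].astype(np.float32));print(r)
    mu=X.mean(0);w,v=np.linalg.eigh(np.cov((X-mu)[:,:2].T));print(mu,np.degrees(np.arctan2(v[1,1],v[0,1])),np.sqrt(w))
    # carriage top z 38..52, piston top z 56..72
    k2=np.zeros_like(m)
    if n=="top":k2[130:210,205:340]=1
    else:k2[155:250,175:270]=1
    for lo,hi in((38,54),(57,72),(6,18)):
        q=k2&(W[...,2]>lo)&(W[...,2]<hi); Y=W[q]; 
        if len(Y)>5: print(lo,hi,len(Y),Y.mean(0),cv2.minAreaRect(Y[:,:2].astype(np.float32)))
    np.save(f"{n}W.npy",W)
E
```

```text
top 98 [ 575.90007703 -123.97930913   90.59721435] [87.44793054 88.93481661 90.59721435 91.81190591 93.48205306]
((575.08056640625, -124.13224792480469), (9.28979778289795, 78.70663452148438), 78.4905014038086)
[ 575.51612356 -124.39630321   90.52476584] 168.38266511319728 [ 2.47085167 23.88435377]
38 54 1262 [ 564.21574995 -168.45927334   45.27537524] ((556.45068359375, -223.35691833496094), (305.121826171875, 111.7986831665039), 78.60323333740234)
57 72 377 [ 534.94503691 -320.37646398   60.85997759] ((528.6710205078125, -301.37652587890625), (146.80206298828125, 75.77735900878906), 87.7044448852539)
6 18 2056 [ 548.86786542 -238.93270271   11.31929642] ((571.742431640625, -225.85791015625), (366.669189453125, 220.3626708984375), 86.6965560913086)
side 159 [ 575.93619064 -119.000361     88.13405225] [82.11974634 85.0505696  88.13405225 89.55683525 91.46001733]
((574.431396484375, -119.70881652832031), (14.713452339172363, 78.95149993896484), 78.90548706054688)
[ 575.59889179 -118.40101824   87.45476565] 167.68085046656006 [ 3.20840509 23.2886618 ]
38 54 1086 [ 556.53217564 -181.16418532   45.01554994] ((545.5855712890625, -258.9383544921875), (382.9668884277344, 106.72128295898438), 78.24193572998047)
57 72 227 [ 536.75936855 -288.65767038   61.18138546] ((538.48681640625, -277.98907470703125), (339.4293212890625, 79.44591522216797), 74.59884643554688)
6 18 1225 [ 550.8347101  -199.1371277    11.29235537] ((573.29150390625, -293.02166748046875), (488.2911376953125, 223.3736114501953), 82.19046020507812)
```

Run:
```python
import numpy as np,cv2
for a in(-101.2,-101.6):
  t=np.radians(a);ex=np.array([np.cos(t),np.sin(t)]);ey=np.array([-ex[1],ex[0]]);B=np.array([575.3,-122])
  for n in("top","side"):
    W=np.load(n+"W.npy");s=(W[...,:2]-B)@ex;q=(W[...,:2]-B)@ey;z=W[...,2]
    m=(z>58)&(z<70)&(s>120)&(s<260)&(abs(q)<45); print(n,a,"piston s",np.percentile(s[m],[2,50,98]),"q",np.percentile(q[m],[2,50,98]),m.sum(),np.median(z[m]))
    m=(z>40)&(z<52)&(abs(q)<60)&(s>200)&(s<300);print(" stop s",np.percentile(s[m],[2,10,50,90,98]),m.sum(),"q",np.percentile(q[m],[2,98]))
    m=(z>6)&(z<18)&(abs(q)<80)&(s>-80)&(s<300);print(" plate s",np.percentile(s[m],[1,99]),"q",np.percentile(q[m],[1,99]))
    m=(z>42)&(z<50)&(abs(q)<60)&(s>-60)&(s<100);print(" carr s",np.percentile(s[m],[2,98]),"q",np.percentile(q[m],[2,98]))
    # yaw from carriage
    Y=W[m][:,:2].astype(np.float32);print(cv2.minAreaRect(Y))
```

```text
top -101.2 piston s [170.26416761 197.06801208 248.63914672] q [-25.03336934  -0.43675135  24.84890591] 341 61.10832073481993
 stop s [205.86435141 235.46411305 236.42895859 242.69740797 251.53155501] 38 q [-41.34031735  30.48769915]
 plate s [-51.47097549 285.63588229] q [-71.48208039  59.8754099 ]
 carr s [-17.83373552  65.12329679] q [-49.47305682  49.92662428]
((568.2504272460938, -161.0478515625), (118.3731918334961, 103.82373046875), 78.29727935791016)
side -101.2 piston s [165.15466667 188.23539038 217.1236111 ] q [-25.38549519  -1.49978155  23.64511144] 149 60.447820639477186
 stop s [230.25331633 232.43610028 236.03767951 240.18273722 247.1122397 ] 75 q [-41.740732   35.1560822]
 plate s [-58.58220384 273.00278114] q [-76.4486925   53.89475686]
 carr s [-22.16644093  97.26971823] q [-49.85101288  47.90543009]
((568.2805786132812, -158.208984375), (126.0890121459961, 103.83705139160156), 78.7974624633789)
top -101.6 piston s [170.28469639 197.03249605 248.60900861] q [-23.73274826   0.94749123  26.45511412] 341 61.10832073481993
 stop s [206.02895607 235.55092792 236.35666634 242.86369209 251.77691818] 38 q [-39.63082813  32.13856585]
 plate s [-51.51431787 285.73217507] q [-69.86709668  59.65213353]
 carr s [-17.85567802  65.25737875] q [-49.21056162  50.09627274]
((568.1414794921875, -161.57383728027344), (119.44747924804688, 103.82373046875), 78.29728698730469)
side -101.6 piston s [165.12493537 188.21005628 217.12985198] q [-24.01200988  -0.12775133  24.98397179] 149 60.447820639477186
 stop s [230.4903156  232.49705564 236.07844616 240.04892768 247.39272818] 75 q [-40.06537857  36.81344803]
 plate s [-58.08464623 273.40351714] q [-76.66569928  56.23138383]
 carr s [-22.16701412  97.39782423] q [-49.75753787  47.80706498]
((568.2805786132812, -158.208984375), (126.0890121459961, 103.83705139160156), 78.7974624633789)
```

Run:
```python
import numpy as np
a=np.array([152,529.]);b=np.array([575,-122.]);L=np.linalg.norm(b-a);e=(b-a)/L
for n in("top","side"):
    W=np.load(n+"W.npy");W=W[~np.isnan(W[...,0])]
    s=(W[:,:2]-a)@e;q=np.abs((W[:,0]-a[0])*e[1]-(W[:,1]-a[1])*e[0])
    m=(s>150)&(s<L+150)&(q<130);Z=W[m];i=np.argsort(-Z[:,2])[:400:80];print(n,Z[i].round(),len(Z))
```

```text
top [[ 597.   66.  125.]
 [ 592. -126.   91.]
 [ 582. -124.   88.]
 [ 514.  148.   65.]
 [ 517.  165.   62.]] 22598
side [[ 602.   73.  122.]
 [ 606. -127.   90.]
 [ 546. -109.   85.]
 [ 611. -126.   79.]
 [ 503.  155.   66.]] 21851
```

```bash
python3 -m inch '{"grip":[1,1,1,1,1,1,1,1,1,1],"travel":[[2.5,-3.8,0],[5,-7.6,0],[7.5,-11.4,0],[10,-15.2,0],[12.5,-19,0],[15,-22.8,0],[17.5,-26.6,0],[20,-30.4,0],[22.5,-34.2,0],[25,-38,0]],"turn":[[0,0,1],[0,0,2],[0,0,3],[0,0,4],[0,0,4.6],[0,0,4.6],[0,0,4.6],[0,0,4.6],[0,0,4.6],[0,0,4.6]]}' 20
```

```text
clock: 2.05
eef_pos: [402.6, 147.3, 205.7]
eef_rot: [3.141, 0.001, 2.942]
wrist_force: [-0.1, 1.3, 0.2]
finger_gap: 93.9
```

```bash
python3 -m inch '{"grip":[1,1,1,1,1,0.5,0,-0.3,-0.3,-0.3],"travel":[[2.9,-4.5,0],[5.8,-9,0],[8.7,-13.5,0],[11.5,-18,-1],[14.4,-22.5,-3],[17.3,-26.9,-5],[17.3,-26.9,-7],[17.3,-26.9,-7.5],[17.3,-26.9,-7.5],[17.3,-26.9,-7.5]],"turn":[[0,0,0],[0,0,0],[0,0,0],[0,0,0],[0,0,0],[0,0,0],[0,0,0],[0,0,0],[0,0,0],[0,0,0]]}' 20
python3 - <<'E'
from h import *
for n,b in(("top",(180,100,340,220)),("side",(150,120,310,250))):
    p,d=manip.camera(n);cv2.imwrite(f"pics/{n}1.png",cv2.resize(p[b[1]:b[3],b[0]:b[2],::-1],None,fx=4,fy=4,interpolation=cv2.INTER_CUBIC))
E
```

```text
clock: 3.3
eef_pos: [575.9, -121.4, 131.9]
eef_rot: [3.141, 0.002, 2.943]
wrist_force: [0.2, 0.1, 0.6]
finger_gap: 47.2
```

View pics/top1.png

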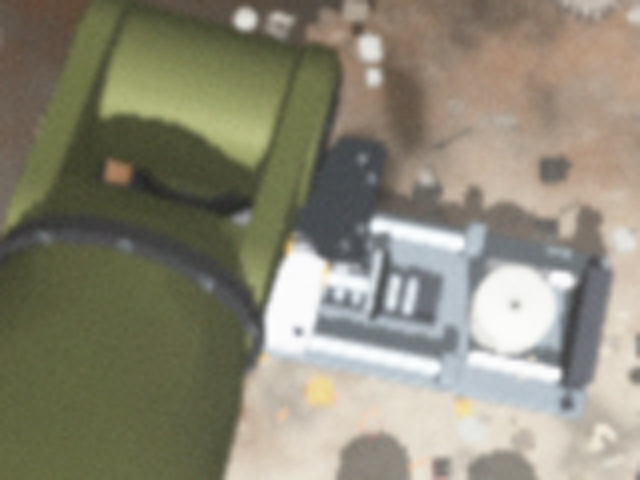

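View pics/side1.png

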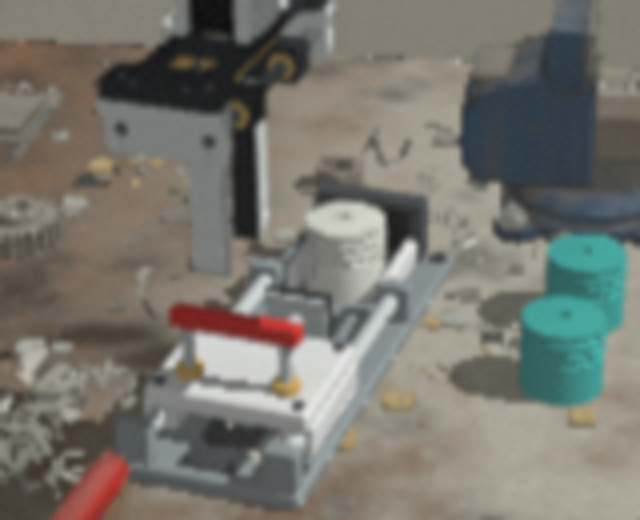

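The side view shows the open fingers above and just behind the red bar (crop (235,322)), with nothing else in the way. I descend and pinch.

```bash
python3 -m inch '{"grip":[-0.1,-0.1,-0.1,-0.1,-0.1,-0.1],"travel":[[0,0,-1.5],[0,0,-3],[0,0,-4.5],[0,0,-6],[0,0,-6.6],[0,0,-6.6]],"turn":[[0,0,0],[0,0,0],[0,0,0],[0,0,0],[0,0,0],[0,0,0]]}' 10
python3 - <<'E'
from h import *
for n,b in(("side",(150,120,310,250)),):
    p,d=manip.camera(n);cv2.imwrite(f"pics/{n}2.png",cv2.resize(p[b[1]:b[3],b[0]:b[2],::-1],None,fx=4,fy=4,interpolation=cv2.INTER_CUBIC))
E
```

```text
clock: 4.15
eef_pos: [575.7, -121.5, 65.3]
eef_rot: [3.141, 0.001, 2.943]
wrist_force: [0.6, 0.2, -0.3]
finger_gap: 42.4
```

View pics/side2.png

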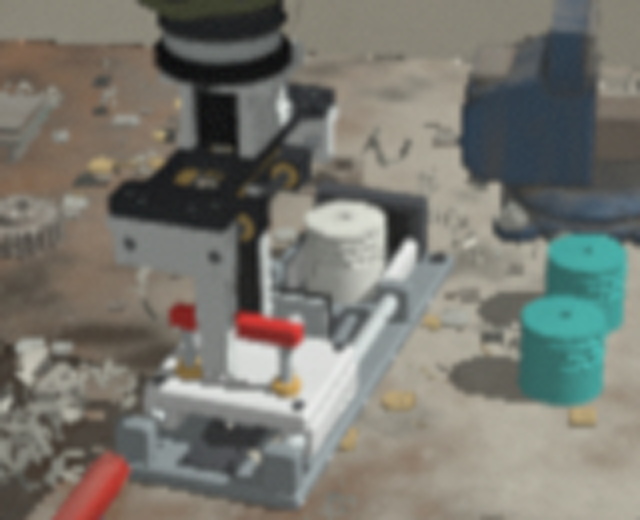

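The fingers straddle the bar midway between the posts (crop (215,330)). I close them.

```bash
python3 -m inch '{"grip":[-0.6,-0.8,-1,-1,-1,-1,-1,-1],"travel":[[0,0,0],[0,0,0],[0,0,0],[0,0,0],[0,0,0],[0,0,0],[0,0,0],[0,0,0]],"turn":[[0,0,0],[0,0,0],[0,0,0],[0,0,0],[0,0,0],[0,0,0],[0,0,0],[0,0,0]]}' 25
python3 -c "
from cell import manip;print(manip.read_state())"
```

```text
clock: 5.2
eef_pos: [576.0, -122.1, 66.0]
eef_rot: [-3.141, 0.003, 2.942]
wrist_force: [-0.9, -4.6, 1.4]
finger_gap: 11.6
{'clock': 5.2, 'joints': array([-2.70915381e-01,  5.28962646e-01,  1.54271374e+00, -3.77916331e-04,
        1.06731576e+00, -1.64217212e+00]), 'qd': array([ 0.00063933,  0.00015473, -0.00035785, -0.00089056,  0.00037495,
        0.00043342]), 'effort': array([  3.33692461, -60.62000513, -30.42659283,   1.15022097,
         0.0720088 ,  -0.09995182]), 'eef_pos': array([ 575.99694988, -122.08713556,   66.02663283]), 'eef_rot': array([-3.14107655e+00,  2.57021865e-03,  2.94223564e+00]), 'wrist_force': array([-0.94212359, -4.64782395,  1.41237101]), 'moment': array([-0.95355993,  0.23514382, -0.09617795]), 'finger_gap': 11.609226026305745}
```

```bash
python3 -m inch '{"grip":[-1,-1,-1,-1,-1],"travel":[[0,0,0.4],[0,0,0.8],[0,0,1.1],[0,0,1.1],[0,0,1.1]],"turn":[[0,0,0],[0,0,0],[0,0,0],[0,0,0],[0,0,0]]}' 25
python3 - <<'E'
from h import *
p,d,W=cloud("side");b=(150,120,310,250);cv2.imwrite("pics/side3.png",cv2.resize(p[b[1]:b[3],b[0]:b[2],::-1],None,fx=4,fy=4,interpolation=cv2.INTER_CUBIC))
m=redmask(p);k=np.zeros_like(m);k[185:220,185:232]=1;m&=k
X=W[m];print(len(X),np.percentile(X[:,2],[5,25,50,75,95]),np.median(X,0))
E
```

```text
clock: 5.82
eef_pos: [575.9, -122.1, 76.9]
eef_rot: [-3.141, 0.002, 2.942]
wrist_force: [2.4, -3.1, -7.1]
finger_gap: 11.4
106 [ 92.6315151   95.11900129  98.55667655 100.10444088 102.12363062] [ 560.31357822 -114.80477565   98.55667655]
```

View pics/side3.png

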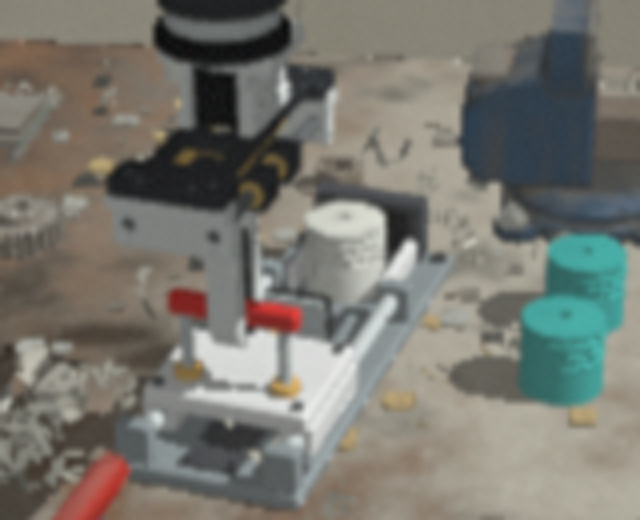

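The bar is lifted about 10.5 mm and the wrist reads −7 N, which matches the spring. I slide 70 mm along (−0.198, −0.980).

```bash
python3 -m inch '{"grip":[-1,-1,-1,-1,-1,-1,-1,-1,-1,-1],"travel":[[-0.06,-0.3,0],[-0.18,-0.9,0],[-0.34,-1.7,0],[-0.51,-2.55,0],[-0.68,-3.4,0],[-0.86,-4.3,0],[-1.04,-5.2,0],[-1.2,-6,0],[-1.32,-6.6,0],[-1.38,-6.86,0]],"turn":[[0,0,0],[0,0,0],[0,0,0],[0,0,0],[0,0,0],[0,0,0],[0,0,0],[0,0,0],[0,0,0],[0,0,0]]}' 25
python3 - <<'E'
from h import *
B=np.array([575.9,-122.1]);t=np.radians(-101.4);ex=np.array([np.cos(t),np.sin(t)]);ey=np.array([-ex[1],ex[0]])
for n,b in(("top",(230,120,350,220)),("side",(180,120,300,220))):
    p,d,W=cloud(n);cv2.imwrite(f"pics/{n}4.png",cv2.resize(p[b[1]:b[3],b[0]:b[2],::-1],None,fx=5,fy=5,interpolation=cv2.INTER_CUBIC))
    s=(W[...,:2]-B)@ex;q=(W[...,:2]-B)@ey;z=W[...,2]
    m=(z>56)&(z<70)&(s>160)&(s<245)&(abs(q)<40);print(n,"piston",np.percentile(s[m],[2,50,98]),m.sum())
    m=(z>40)&(z<52)&(abs(q)<60)&(s>215)&(s<260);print("stop",np.percentile(s[m],[2,10,50,90]),m.sum())
print(manip.read_state()["wrist_force"],manip.read_state()["finger_gap"])
E
```

```text
clock: 7.12
eef_pos: [561.9, -188.9, 76.3]
eef_rot: [3.139, 0.0, 2.943]
wrist_force: [2.7, 11.1, -7.9]
finger_gap: 12.0
top piston [173.06437294 201.20386911 243.59223449] 371
stop [235.50065122 235.6683801  236.62408613 242.13300481] 36
side piston [168.01538635 195.14142179 243.44784472] 190
stop [229.36938679 231.38634908 236.11605989 242.48681638] 57
[ 2.09189744  7.51000497 -6.42918253] 11.873847655644948
```

View pics/top4.png

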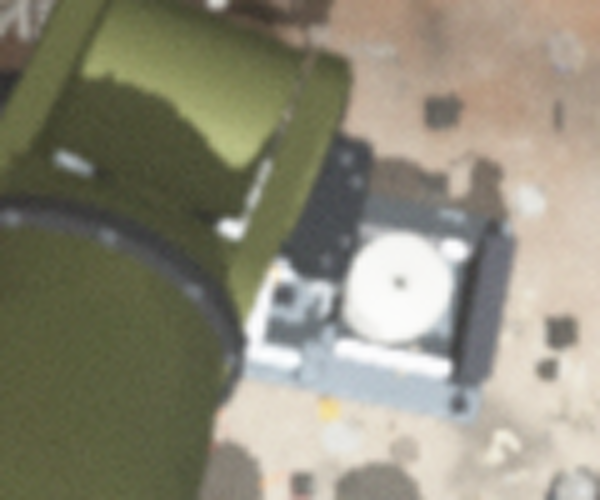

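View pics/side4.png

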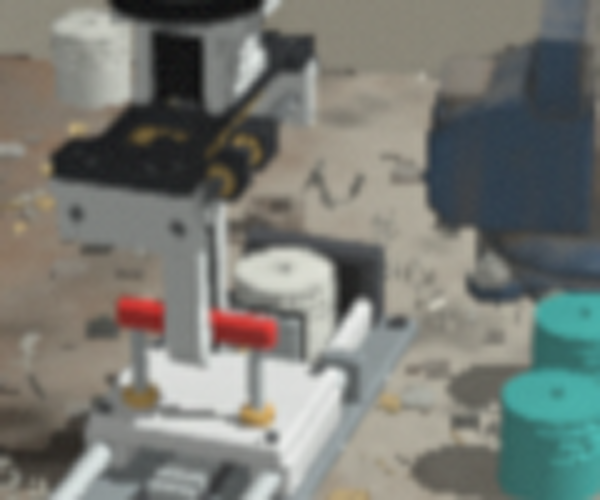

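The pad face at s≈173 has just reached the piston, which is about 7 mm short of home. About 22 mm more brings it home and compresses the pad by about 15 mm.

```bash
python3 -m inch '{"grip":[-1,-1,-1,-1,-1,-1,-1,-1,-1,-1],"travel":[[-0.06,-0.3,0.02],[-0.12,-0.6,0.02],[-0.18,-0.9,0.02],[-0.24,-1.2,0.02],[-0.3,-1.5,0.02],[-0.36,-1.8,0.02],[-0.42,-2.1,0.02],[-0.46,-2.3,0.02],[-0.46,-2.3,0.02],[-0.46,-2.3,0.02]],"turn":[[0,0,0],[0,0,0],[0,0,0],[0,0,0],[0,0,0],[0,0,0],[0,0,0],[0,0,0],[0,0,0],[0,0,0]]}' 25
cat > m.py <<'E'
from h import *
import sys
tag=sys.argv[1]
B=np.array([575.9,-122.1]);t=np.radians(-101.4);ex=np.array([np.cos(t),np.sin(t)]);ey=np.array([-ex[1],ex[0]])
for n,b in(("top",(230,120,350,220)),("side",(180,120,300,220))):
    p,d,W=cloud(n);cv2.imwrite(f"pics/{n}{tag}.png",cv2.resize(p[b[1]:b[3],b[0]:b[2],::-1],None,fx=5,fy=5,interpolation=cv2.INTER_CUBIC))
    s=(W[...,:2]-B)@ex;q=(W[...,:2]-B)@ey;z=W[...,2]
    m=(z>56)&(z<70)&(s>160)&(s<232)&(abs(q)<40)
    if m.sum(): print(n,"piston",np.percentile(s[m],[2,50,98]),m.sum())
    m=redmask(p)&(z>70)&(z<115)&(s>-10)&(s<130)&(abs(q)<50)
    if m.sum()>10: print(n,"bar z",np.percentile(z[m],[5,50,95]).round(1),"s",np.median(s[m]).round(1),m.sum())
    m=(z>41)&(z<51)&(s>-30)&(s<160)&(abs(q)<48);
    if m.sum()>10: print(n,"carr top",np.median(z[m]).round(1),m.sum())
st=manip.read_state();e=st["eef_pos"];f=st["wrist_force"]
print("tcp s",((e[:2]-B)@ex).round(2),"q",((e[:2]-B)@ey).round(2),"z",e[2].round(2),"F_s",(f[:2]@ex).round(2),"Fq",(f[:2]@ey).round(2),"Fz",f[2].round(2),"gap",st["finger_gap"].round(1),st["clock"])
E
python3 m.py 5
```

```text
clock: 8.48
eef_pos: [557.4, -210.2, 76.1]
eef_rot: [3.137, -0.001, 2.943]
wrist_force: [4.0, 10.2, -6.7]
finger_gap: 11.5
top piston [192.5703693  212.82751555 230.89014368] 248
side piston [181.24981386 203.35258584 229.90605528] 153
side bar z [ 91.6  97.8 101. ] s 84.2 102
side carr top 44.1 537Traceback (most recent call last):
  File "m.py", line 15, in <module>
    print("tcp s",((e[:2]-B)@ex).round(2),"q",((e[:2]-B)@ey).round(2),"z",e[2].round(2),"F_s",(f[:2]@ex).round(2),"Fq",(f[:2]@ey).round(2),"Fz",f[2].round(2),"gap",st["finger_gap"].round(1),st["clock"])
                                                                                                                                                                    ^^^^^^^^^^^^^^^^^^^^^^
AttributeError: 'float' object has no attribute 'round'
```

View pics/side5.png

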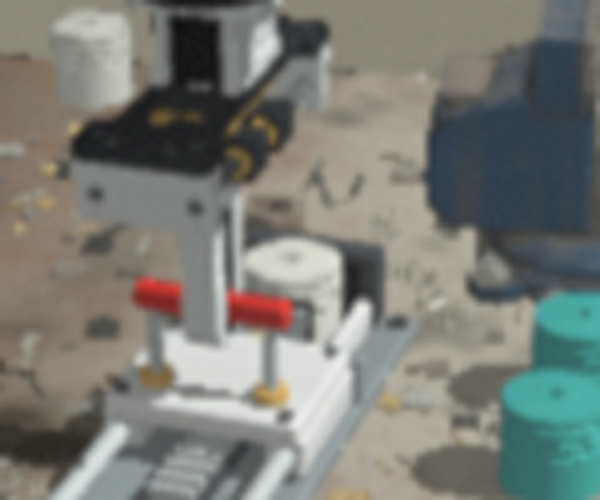

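View pics/top5.png

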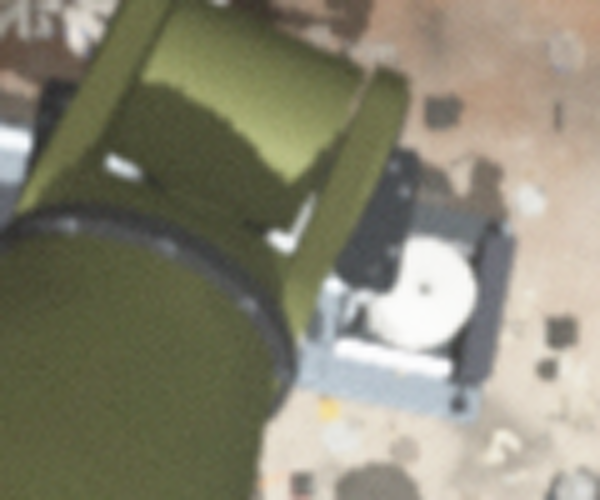

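```bash
sed -i 's/st\["finger_gap"\].round(1)/round(float(st["finger_gap"]),1)/' m.py
python3 - <<'E'
from h import *
B=np.array([575.9,-122.1]);t=np.radians(-101.4);ex=np.array([np.cos(t),np.sin(t)]);ey=np.array([-ex[1],ex[0]])
def ray(n,u,v,z):
    c=manip.calibration(n);T=c["world_from_camera"];r=T[:3,:3]@np.array([(u-c["cx"])/c["fx"],-(v-c["cy"])/c["fy"],-1]);o=T[:3,3]
    P=o+r*(z-o[2])/r[2];return ((P[:2]-B)@ex).round(1),((P[:2]-B)@ey).round(1)
print("piston now top",ray("top",230+425/5,120+289/5,64),"before",ray("top",230+399/5,120+282/5,64))
print("piston side now",ray("side",180+294/5,120+258/5,64),"before",ray("side",180+284/5,120+268/5,64))
# stop top front edge at z 46 : top crop edge ~ (485,225)->(459,380)
for u,v in((487,228),(459,375)): print("stop",ray("top",230+u/5,120+v/5,46))
E
```

```text
piston now top (np.float64(211.9), np.float64(-2.9)) before (np.float64(197.7), np.float64(-1.9))
piston side now (np.float64(203.5), np.float64(-5.4)) before (np.float64(190.6), np.float64(-4.2))
stop (np.float64(241.0), np.float64(39.9))
stop (np.float64(240.3), np.float64(-41.7))
```

The piston is home: it moved about 13.5 mm while the pad face was driven 21.7 mm and the spring far exceeds the piston's friction. Pad compression is about 12 mm. I relax the arm, lower the bar a little and open the fingers.

```bash
python3 -m inch '{"grip":[-1,-1,-1,-0.8,-0.6,-0.5,-0.5,-0.5],"travel":[[0,0,0],[0,0,-0.15],[0,0,-0.3],[0,0,-0.3],[0,0,-0.3],[0,0,-0.3],[0,0,-0.3],[0,0,-0.3]],"turn":[[0,0,0],[0,0,0],[0,0,0],[0,0,0],[0,0,0],[0,0,0],[0,0,0],[0,0,0]]}' 25; python3 m.py 6
```

```text
clock: 9.57
eef_pos: [557.4, -210.2, 73.3]
eef_rot: [3.137, -0.0, 2.943]
wrist_force: [0.2, 0.6, -0.0]
finger_gap: 23.5
top piston [192.75517377 212.27713689 230.86071073] 254
side piston [181.4516698  203.0833463  229.90110634] 158
side bar z [89.2 94.7 97.9] s 83.9 103
side carr top 44.1 517
tcp s 90.04 q -0.72 z 73.19 F_s -0.34 Fq 0.15 Fz 0.49 gap 23.5 9.675
```

View pics/side6.png

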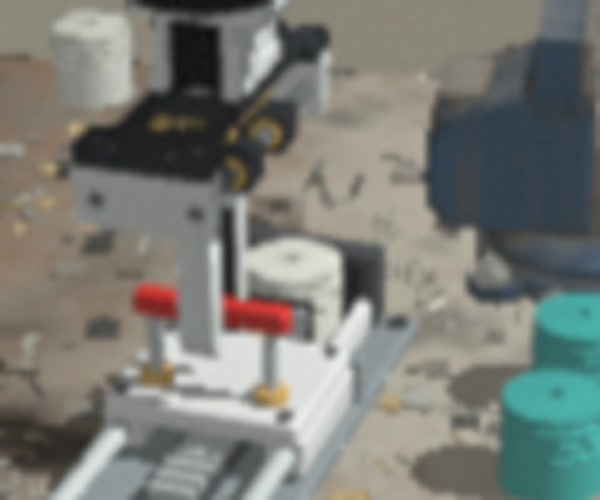

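The bar now rides at about 7 mm, on a tooth. I push it gently forward with the rear finger, in increments of 1 mm or less, backing off after each push.

```bash
cat > f.py <<'E'
from h import *
B=np.array([575.9,-122.1]);t=np.radians(-101.4);ex=np.array([np.cos(t),np.sin(t)])
st=manip.read_state();e=st["eef_pos"];print("tcp s",((e[:2]-B)@ex).round(2),"F_s",(st["wrist_force"][:2]@ex).round(2))
E
python3 -m inch '{"grip":[-0.5,-0.5,-0.5,-0.5],"travel":[[-0.06,-0.29,0],[-0.11,-0.54,0],[-0.13,-0.64,0],[-0.13,-0.64,0]],"turn":[[0,0,0],[0,0,0],[0,0,0],[0,0,0]]}' 25; python3 f.py
```

```text
clock: 10.18
eef_pos: [556.3, -215.8, 73.2]
eef_rot: [3.135, -0.001, 2.943]
wrist_force: [1.4, 7.5, 0.1]
finger_gap: 23.2
tcp s 95.7 F_s -7.58
```

```bash
python3 -m inch '{"grip":[-0.5,-0.5,-0.5],"travel":[[-0.02,-0.1,0],[-0.034,-0.167,0],[-0.034,-0.167,0]],"turn":[[0,0,0],[0,0,0],[0,0,0]]}' 25; python3 f.py
python3 -m inch '{"grip":[-0.5,-0.5],"travel":[[0.03,0.15,0],[0.03,0.15,0]],"turn":[[0,0,0],[0,0,0]]}' 25; python3 m.py 7
```

```text
clock: 10.55
eef_pos: [556.3, -215.8, 73.1]
eef_rot: [3.132, -0.001, 2.944]
wrist_force: [2.2, 12.7, 1.4]
finger_gap: 23.9
tcp s 95.74 F_s -12.86
clock: 10.8
eef_pos: [556.5, -214.4, 73.1]
eef_rot: [3.132, -0.001, 2.944]
wrist_force: [-0.2, 0.2, -0.4]
finger_gap: 23.6
top piston [193.08774039 214.45494009 230.57334123] 222
side piston [182.09331793 204.31945276 229.83187594] 148
side bar z [88.3 94.5 98.3] s 84.2 97
side carr top 44.1 528
tcp s 94.46 q -0.76 z 73.13 F_s -0.0 Fq -0.4 Fz -0.26 gap 23.6 10.9
```

```bash
python3 -m inch '{"grip":[-0.5,-0.5,-0.5,-0.5],"travel":[[-0.03,-0.15,0],[-0.05,-0.25,0],[-0.067,-0.333,0],[-0.067,-0.333,0]],"turn":[[0,0,0],[0,0,0],[0,0,0],[0,0,0]]}' 25; python3 f.py
python3 -m inch '{"grip":[-0.5,-0.5],"travel":[[0.03,0.15,0],[0.03,0.15,0]],"turn":[[0,0,0],[0,0,0]]}' 25; python3 m.py 8
```

```text
clock: 11.4
eef_pos: [556.2, -215.9, 73.1]
eef_rot: [3.129, -0.002, 2.944]
wrist_force: [2.7, 15.6, 1.4]
finger_gap: 23.6
tcp s 95.84 F_s -15.83
clock: 11.65
eef_pos: [556.5, -214.6, 73.1]
eef_rot: [3.129, -0.002, 2.944]
wrist_force: [-0.1, 0.5, -0.6]
finger_gap: 23.5
top piston [193.22704281 214.4308317  231.33192542] 223
side piston [180.65661981 204.180501   229.67447736] 148
side bar z [89.2 94.4 97.9] s 84.8 97
side carr top 44.2 521
tcp s 94.66 q -0.79 z 73.08 F_s -0.44 Fq -0.72 Fz -0.52 gap 23.8 11.75
```

```bash
python3 -m inch '{"grip":[-0.5,-0.5,-0.5,-0.5],"travel":[[0,0,0],[-0.04,-0.2,0],[-0.07,-0.35,0],[-0.077,-0.38,0]],"turn":[[-0.7,0.14,0],[-0.7,0.14,0],[-0.7,0.14,0],[-0.7,0.14,0]]}' 25; python3 f.py
python3 -m inch '{"grip":[-0.5,-0.5],"travel":[[0.03,0.15,0],[0.03,0.15,0]],"turn":[[0,0,0],[0,0,0]]}' 25; python3 m.py 9
```

```text
clock: 12.25
eef_pos: [556.0, -216.3, 73.0]
eef_rot: [3.138, -0.002, 2.944]
wrist_force: [1.8, 18.1, 2.0]
finger_gap: 23.7
tcp s 96.29 F_s -18.14
clock: 12.5
eef_pos: [556.4, -214.9, 73.0]
eef_rot: [3.139, -0.002, 2.944]
wrist_force: [-0.5, -0.0, 0.3]
finger_gap: 23.3
top piston [193.42618381 214.30345626 230.94191182] 223
side piston [182.18071766 203.78172755 229.42182272] 149
side bar z [89.3 95.  98.2] s 83.9 97
side carr top 44.2 521
tcp s 95.06 q -0.82 z 73.0 F_s 0.93 Fq 0.47 Fz 0.06 gap 23.4 12.6
```

```bash
cat > ph.py <<'E'
import cv2,numpy as np,sys
f=lambda n:cv2.cvtColor(cv2.imread(f"pics/side{n}.png"),cv2.COLOR_BGR2GRAY).astype(np.float32)
a,b=f(sys.argv[1]),f(sys.argv[2])
def sh(x0,y0,x1,y1):
    t=a[y0:y1,x0:x1];R=cv2.matchTemplate(b[y0-40:y1+40,x0-40:x1+40],t,cv2.TM_CCOEFF_NORMED);_,v,_,l=cv2.minMaxLoc(R);return l[0]-40,l[1]-40,round(v,3)
print("carriage corner (px/5)",sh(232,382,320,450),sh(100,365,180,430)); print("bar end",sh(235,295,300,340)); print("fixed stop",sh(350,240,420,330))
E
python3 ph.py 6 7;python3 ph.py 6 8;python3 ph.py 6 9; python3 ph.py 5 6
```

```text
carriage corner (px/5) (0, 0, 1.0) (0, 1, 0.772)
bar end (1, 0, 0.985)
fixed stop (0, 0, 1.0)
carriage corner (px/5) (0, 0, 0.999) (0, 0, 0.771)
bar end (1, 0, 0.985)
fixed stop (0, 0, 1.0)
carriage corner (px/5) (1, 0, 0.994) (1, 0, 0.759)
bar end (2, 0, 0.984)
fixed stop (0, 0, 1.0)
carriage corner (px/5) (0, 0, 1.0) (0, 0, 0.751)
bar end (0, 3, 0.935)
fixed stop (0, 0, 1.0)
```

```bash
python3 -m inch '{"grip":[-0.5,-0.5,-0.5,-0.5],"travel":[[-0.02,-0.1,0],[-0.06,-0.3,0],[-0.085,-0.42,0],[-0.085,-0.42,0]],"turn":[[0,0,0],[0,0,0],[0,0,0],[0,0,0]]}' 25; python3 f.py
python3 -m inch '{"grip":[-0.5,-0.5],"travel":[[0.03,0.15,0],[0.03,0.15,0]],"turn":[[0,0,0],[0,0,0]]}' 25; python3 m.py 10 | grep -v top; python3 ph.py 9 10
```

```text
clock: 13.1
eef_pos: [555.9, -217.2, 72.9]
eef_rot: [3.135, -0.002, 2.945]
wrist_force: [3.4, 17.3, 3.0]
finger_gap: 23.7
tcp s 97.16 F_s -17.66
clock: 13.35
eef_pos: [556.1, -215.8, 72.9]
eef_rot: [3.135, -0.002, 2.945]
wrist_force: [0.2, -0.3, -0.3]
finger_gap: 23.5
side piston [182.30764129 202.92384163 228.72422676] 151
side bar z [88.5 94.4 98. ] s 85.9 100
tcp s 95.99 q -0.87 z 72.92 F_s -0.18 Fq 0.17 Fz 0.42 gap 23.5 13.45
carriage corner (px/5) (1, -1, 0.988) (0, -1, 0.972)
bar end (1, -1, 0.989)
fixed stop (0, 0, 1.0)
```

```bash
python3 -m inch '{"grip":[-0.5,-0.5,-0.5,-0.5],"travel":[[-0.02,-0.1,0],[-0.06,-0.3,0],[-0.083,-0.41,0],[-0.083,-0.41,0]],"turn":[[-0.35,0.07,0],[-0.35,0.07,0],[-0.35,0.07,0],[-0.35,0.07,0]]}' 25; python3 f.py
python3 -m inch '{"grip":[-0.5,-0.5],"travel":[[0.03,0.15,0],[0.03,0.15,0]],"turn":[[0,0,0],[0,0,0]]}' 25; python3 m.py 11 | grep -v top; python3 ph.py 10 11
```

```text
clock: 13.95
eef_pos: [555.6, -217.9, 72.9]
eef_rot: [3.138, -0.003, 2.945]
wrist_force: [3.5, 16.6, 1.8]
finger_gap: 23.9
tcp s 97.93 F_s -16.97
clock: 14.2
eef_pos: [555.9, -216.6, 72.9]
eef_rot: [3.139, -0.003, 2.945]
wrist_force: [-0.4, 0.6, 0.1]
finger_gap: 23.4
side piston [181.59193918 202.57261223 230.2778674 ] 150
side bar z [88.6 95.  98. ] s 86.3 99
tcp s 96.77 q -0.92 z 72.86 F_s 0.22 Fq -0.08 Fz 0.52 gap 23.4 14.3
carriage corner (px/5) (0, -1, 0.995) (1, -1, 0.987)
bar end (0, -1, 0.994)
fixed stop (0, 0, 1.0)
```

```bash
python3 -m inch '{"grip":[-0.5,-0.5,-0.5,-0.5],"travel":[[-0.02,-0.1,0],[-0.06,-0.3,0],[-0.085,-0.42,0],[-0.085,-0.42,0]],"turn":[[-0.2,0.04,0],[-0.2,0.04,0],[-0.2,0.04,0],[-0.2,0.04,0]]}' 25; python3 f.py
python3 -m inch '{"grip":[-0.5,-0.5],"travel":[[0.03,0.15,0],[0.03,0.15,0]],"turn":[[0,0,0],[0,0,0]]}' 25; python3 m.py 12 | grep -v top; python3 ph.py 11 12
```

```text
clock: 14.8
eef_pos: [555.4, -218.8, 72.8]
eef_rot: [3.139, -0.003, 2.945]
wrist_force: [4.2, 16.9, 1.6]
finger_gap: 23.8
tcp s 98.83 F_s -17.4
clock: 15.05
eef_pos: [555.7, -217.5, 72.8]
eef_rot: [3.139, -0.003, 2.945]
wrist_force: [-0.2, 0.3, 0.5]
finger_gap: 23.1
side piston [181.13872106 203.55669789 229.25726499] 148
side bar z [88.3 94.8 97.5] s 87.3 96
tcp s 97.69 q -0.98 z 72.77 F_s 1.02 Fq 0.16 Fz 0.82 gap 23.2 15.15
carriage corner (px/5) (1, 0, 0.996) (0, -1, 0.968)
bar end (0, -1, 0.993)
fixed stop (0, 0, 1.0)
```

```bash
python3 -m inch '{"grip":[-0.5,-0.5,-0.5,-0.5],"travel":[[-0.02,-0.1,0],[-0.06,-0.3,0],[-0.085,-0.42,0],[-0.085,-0.42,0]],"turn":[[-0.2,0.04,0],[-0.2,0.04,0],[-0.2,0.04,0],[-0.2,0.04,0]]}' 25; python3 f.py
python3 -m inch '{"grip":[-0.5,-0.5],"travel":[[0.03,0.15,0],[0.03,0.15,0]],"turn":[[0,0,0],[0,0,0]]}' 25; python3 m.py 13 | grep -v top; python3 ph.py 12 13
```

```text
clock: 15.65
eef_pos: [555.2, -219.6, 72.6]
eef_rot: [3.139, -0.004, 2.945]
wrist_force: [4.1, 16.2, 1.1]
finger_gap: 24.0
tcp s 99.71 F_s -16.72
clock: 15.9
eef_pos: [555.5, -218.3, 72.7]
eef_rot: [3.14, -0.004, 2.945]
wrist_force: [-0.4, 0.2, -0.1]
finger_gap: 23.2
side piston [182.56441452 205.425957   230.5935219 ] 148
side bar z [88.9 94.8 98. ] s 88.1 96
tcp s 98.55 q -1.02 z 72.65 F_s -0.39 Fq 0.02 Fz 0.46 gap 23.6 16.0
carriage corner (px/5) (1, -1, 0.985) (1, -1, 0.988)
bar end (0, -1, 0.994)
fixed stop (0, 0, 1.0)
```

```bash
python3 -m inch '{"grip":[-0.5,-0.5,-0.5,-0.5],"travel":[[-0.02,-0.1,0],[-0.06,-0.3,0],[-0.085,-0.42,0],[-0.085,-0.42,0]],"turn":[[-0.1,0.02,0],[-0.1,0.02,0],[-0.1,0.02,0],[-0.1,0.02,0]]}' 25; python3 f.py
python3 -m inch '{"grip":[-0.5,-0.5],"travel":[[0.03,0.15,0],[0.03,0.15,0]],"turn":[[0,0,0],[0,0,0]]}' 25; python3 m.py 14 | grep -v top; python3 ph.py 13 14
```

```text
clock: 16.5
eef_pos: [554.8, -220.9, 72.0]
eef_rot: [3.139, -0.005, 2.945]
wrist_force: [6.5, 11.9, -5.7]
finger_gap: 23.7
tcp s 101.03 F_s -12.93
clock: 16.75
eef_pos: [555.1, -219.6, 72.0]
eef_rot: [3.139, -0.005, 2.945]
wrist_force: [0.2, -1.1, 0.7]
finger_gap: 23.4
side piston [181.55898883 204.35502725 230.26662298] 143
side bar z [81.9 87.3 90.7] s 89.8 87
tcp s 99.85 q -1.12 z 72.08 F_s -0.41 Fq -0.1 Fz 0.3 gap 23.7 16.85
carriage corner (px/5) (1, -1, 0.99) (0, 0, 0.97)
bar end (-1, 10, 0.922)
fixed stop (0, 0, 1.0)
```

The bar dropped 7.5 mm, to z 87.3 against 88.1 when it was down at the start. I centre the fingers, open them a little and rise.

```bash
python3 -m inch '{"grip":[-0.5,-0.4,-0.3,-0.2,-0.2,-0.2,-0.2,-0.2,-0.2],"travel":[[0.05,0.25,0],[0.1,0.49,0],[0.1,0.49,0],[0.1,0.49,0],[0.1,0.49,1],[0.1,0.49,3],[0.1,0.49,5],[0.1,0.49,8],[0.1,0.49,11]],"turn":[[0,0,0],[0,0,0],[0,0,0],[0,0,0],[0,0,0],[0,0,0],[0,0,0],[0,0,0],[0,0,0]]}' 25
python3 -m inch '{"grip":[0,0,0,0,0,0,0],"travel":[[-2,4,0],[-4,8,0],[-6,12,0],[-8,16,0],[-10,20,0],[-10,20,0],[-10,20,0]],"turn":[[0,0,0],[0,0,0],[0,0,0],[0,0,0],[0,0,0],[0,0,0],[0,0,0]]}' 25; python3 m.py 15
```

```text
clock: 17.98
eef_pos: [556.0, -214.9, 183.8]
eef_rot: [3.139, -0.004, 2.945]
wrist_force: [-0.2, 0.6, -0.3]
finger_gap: 37.6
clock: 18.85
eef_pos: [456.5, -15.2, 184.4]
eef_rot: [3.139, -0.003, 2.945]
wrist_force: [0.6, -0.0, 1.1]
finger_gap: 47.1
top piston [185.27105607 208.49625781 230.67493235] 298
top bar z [87.6 90.7 94.2] s 95.1 93
top carr top 44.9 916
side piston [181.20193575 200.74332892 230.09060985] 133
side bar z [82.5 87.5 90.9] s 89.8 132
side carr top 44.0 503
tcp s -80.71 q -138.14 z 183.93 F_s 0.53 Fq -0.27 Fz 1.68 gap 47.2 18.95
```

View pics/side15.png

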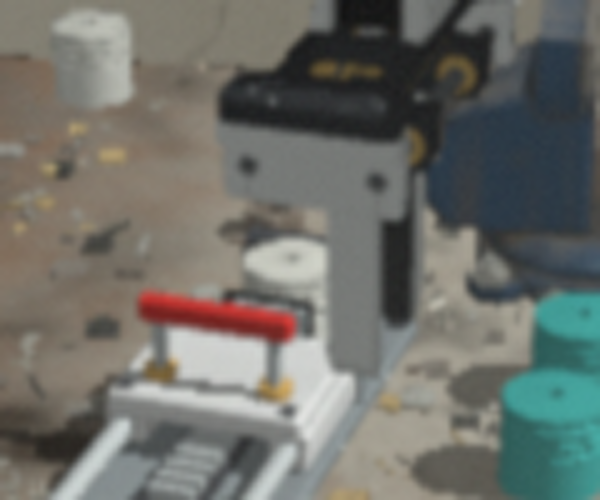

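View pics/top15.png

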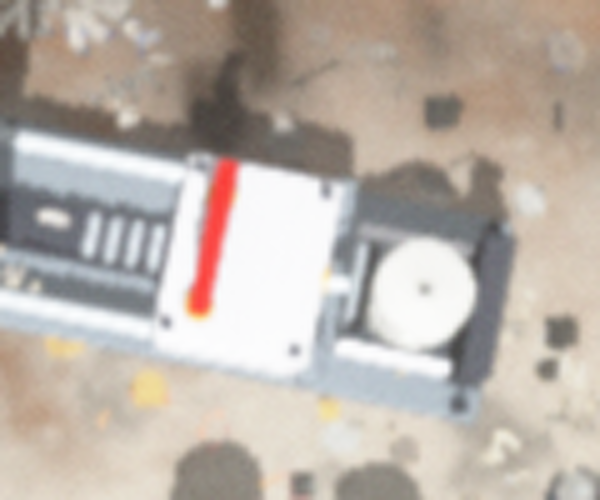

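Run:
```python
from h import *
B=np.array([575.9,-122.1]);t=np.radians(-101.4);ex=np.array([np.cos(t),np.sin(t)]);ey=np.array([-ex[1],ex[0]])
def ray(n,u,v,z):
    c=manip.calibration(n);T=c["world_from_camera"];r=T[:3,:3]@np.array([(u-c["cx"])/c["fx"],-(v-c["cy"])/c["fy"],-1]);o=T[:3,3]
    P=o+r*(z-o[2])/r[2];return ((P[:2]-B)@ex).round(1)
print("bar",ray("top",230+214/5,120+238/5,92),"pad face top",ray("top",230+366/5,120+265/5,54),"piston c",ray("top",230+425/5,120+289/5,64),"stop",ray("top",230+473/5,120+300/5,46))
print("initial: bar",ray("top",110+421/3.3,120+133/3.3,92),"pad face",ray("top",110+546/3.3,120+165/3.3,54))
for l in("chuck","bolt","nut"): print(l,manip.look_for("top",l)[:2])
```

```text
bar 96.9 pad face top 179.9 piston c 211.9 stop 240.5
initial: bar 4.0 pad face 105.7
chuck [{'bbox': [359.4, 164.1, 378.7, 175.2], 'p': 0.49}]
bolt []
nut [{'bbox': [359.1, 163.0, 375.2, 176.9], 'p': 0.42}]
```

```bash
python3 -c "
from cell import manip;print(manip.read_state()['qd'].round(3));print(manip.sign_off())"
```

```text
[ 0.002 -0.002  0.002  0.    -0.001 -0.001]
the job is handed in; nothing more can be done
None
```

I pinched the red bar, lifted it about 10.5 mm and slid the carriage 90 mm with the bar held up, until the piston was home. I then let the bar down onto a tooth and eased the carriage about 5 mm forward in pushes of 1 mm or less. The bar dropped into a notch, and I withdrew the arm and handed the job in at about 19 s.

**Last checks:**
- **Bar:** it reads z ≈ 90.7 mm from the top camera, against 90.6 mm when it was down at the start. It fell about 7.5 mm, so it looks fully locked.
- **Pad:** it is pressed in by about 17–19 mm, within the 2–28 mm allowed but a little more than half its travel.
- **Forces:** the wrist read at most about 18 N during the pushes. The contact forces on the pin and the pad were not measured directly.
- **Piston:** it stands upright. The top camera put its centre 28.6 mm from the stop face, against 27 mm when home; that is within camera error. The two cameras disagreed by about 8 mm on its position along the slide, so I relied on the piston stopping while the pad kept compressing.
- **Bystanders:** the arm only passed over the chuck, bolt and nut. My final check of them failed: the detector found no bolt and gave only low-confidence hits for the chuck and nut, both on the same spot. That they stayed put is therefore not confirmed by camera.

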